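# Feel which rubber bulb syringe has perished and put both in their places

### The arm

A 6-joint arm with a two-finger parallel gripper is mounted at the origin on the work surface. World frame = base frame: x ahead of the robot, y to its left, z up, the work surface at z = 0. Lengths are in mm, angles in rad, forces in N, time in s.
With the tool pointing down it reaches from about 400 to 925 mm from the base axis. Payload 12.5 kg.
Tool frame: the origin (TCP) lies at the centre of the arm's flange, where the gripper is bolted on; the fingertips stand 190 mm ahead of it and the grasp point (between the pads) lies 171 mm ahead of it; z points along the fingers, y is the line along which they close (so a half turn about z gives the same grasp; the last joint's range is limited). The gripper opens to 95 mm and grips with 3 to 60 N. Pads are 20 mm wide; open, the fingers measure 119 mm over their backs; the gripper's body (75 mm by 180 mm) begins 59 mm behind the grasp point.
Start: joints at [-1.236, 0.491, 1.559, -0, 1.092, -0.106], TCP at [266.683, -565.248, 404.761] pointing down, gripper open.
Joint ranges: [-3.1, 3.1], [-0.84, 2.19], [0.05, 2.79], [-1.13, 4.28], [0.06, 2.93], [-2.69, 2.69]. Speed limits (rad/s): [2.22, 2.22, 2.79, 3.14, 3.14, 3.14].

### API

Orientations are given as [roll, pitch, yaw] about the fixed x, y, z axes, in that order (R = Rz(yaw) Ry(pitch) Rx(roll)).
In Python, from cell import env, read_camera, search_frame, cut_out gives the robot as it stands. The module is installed in compiled form; this text tells all that it offers.
- The arm moves only by the tool move_arm, never from a script. Its argument "commands" is a list of rows, each a list of 3 entries, a list of its own where there are three numbers: the shift along the world's x, y, z normalised to -1 to 1, where 1 is 0.03 m, then the turn about the world's z normalised to -1 to 1, where 1 is 0.08 rad, then the opening, from -1 (shut) to 1 (fully open), so that 0 is half open. A call has 1 to 20 rows; each row shifts and turns the commanded pose from where the row before left it; what a row does not reach is not made up. A row lasts 1/12 s, in which the tool goes at most 41.7 mm and 7.16 degrees, less where a joint would pass 70% of its speed; a pose out of reach is approached as far as the arm can. A call with a number of a shift or a turn outside -1 to 1 is refused whole. A call with a gripper value outside its range is refused whole. The fingers move at their own pace and stop on an object; the grip force is fixed at half the most. Time passes only in rows, so rows that do not move let the fingers close. It gives the time, the measured TCP pose, the force, the opening and the grip force at its end, in the units of the state.
- env.state(): the state, without advancing time (a new reading comes with each control period).
- read_camera(name): name is "scene" or "side" or "wrist"; returns a dict with "image" (420x560x3 uint8, red, green, blue), "fx", "fy", "cx", "cy" (pixels), "rvec" (rotation vector, rad) and "tvec" (3), from world to camera coordinates, as OpenCV has them. Camera axes: x right, y down, z forward; pixel columns grow to the right and rows downward; lengths in mm; the calibration is good to about 2 mm. A picture is of the moment at which its call begins. There is no depth.
- env.job_done(): hands the job in; it is judged then, once.
Trained networks look in a picture, given as the dict that the camera call returned (one of the last four; its "shot" number tells which), for a name from the list of things; names that differ only in an ending like _2 or _b are one class to them, and where a whole thing is asked for, a point or a joint stands for the part that bears it (a point fixed in the world has none). Each returns a list of dicts, best first, with "confidence" (0 to 1); they miss things now and then, are a little off and sometimes report something else, mostly with a low value. They report only what shows in the picture. A call takes as long as a camera call.
- search_frame(thing, picture): "at" ([column, row] in pixels, amid what is visible of it).
- cut_out(thing, picture): "region" (420x560 bool, what is visible of it) and "at" ([column, row] in pixels, amid what is visible of it).
The state is a dict: "t": time; "joints": joint angles; "qvel": joint speeds; "tau": joint torques, N m; "eef_pos": TCP position; "tcp_rot": TCP orientation; "ft_force": force on the tool from outside, world axes, zero at the start; "moment": the same for the moment, N m; "opening": opening from 0.0 (shut) to 1.0 (fully open); "grip_force": force on a finger pad.
Only numpy, scipy, OpenCV 4.12 (cv2) and the standard library are available. Lean on these libraries where they do the work, as an engineer would, in place of code of your own. Each camera call takes 0.05 s, during which the arm holds its last target. There are 200 camera calls.

### The job

Two washed rubber bulb syringes lie on the white drying pad; one has perished and gone hard. They look alike, so squeeze the belly between the gripper fingers to feel which is which. Then take the supple one by its neck and lay it gently, not dropped, in the empty compartment of the divided steel tray, wholly inside and down on its floor, put the hard one in the steel kidney dish for discard, and leave the other things where they are.

Things in the scene. Friction and masses are not known exactly. Their poses are not given: they have to be found in the camera images.
- place_left (a point): where one syringe lies on the pad: at the start its belly centre is at this point (within 4 mm), 23 mm above the table. x points level along the syringe from belly to nozzle, y across its two cheeks, z up. The dark blue rubber belly is 48 mm across the cheeks (y), 46 mm in x and height. The point stays with the pad, it does not follow the syringe. The hard one may lie left or right
- place_right (a point): the same for the other syringe, alike in shape, size and look (135 mm long, about 60 g), lying parallel 150 mm to the right. Gripped across the cheeks with 4 N or more, a supple belly gives 12 mm in all (to 36 mm wide) and springs back; a perished one gives less than 2 mm
- pad: white drying pad 220 x 250 mm, thin and flat, midway between the two places. A syringe rests on its belly and nozzle tip, its axis drooping 10.6 degrees. Level along x from the belly centre: stiff round rubber neck, 14 mm across, 24 mm long, its middle at 49 mm and 14 mm above the table; then a white nozzle to 109 mm, its 6 mm tip on the table
- tray_free (a point): floor centre of the empty compartment of the two-part stainless tray, which stands fast. Inside 180 mm long (x), 64 mm wide (y), 30 mm deep; walls 3 mm thick, floor 3 mm above the table. Too narrow for fingers beside the belly, wide enough beside the neck if they open only a little. The syringe may point either way along it
- dish_floor (a point): middle of the floor of the stainless kidney dish for discards, which stands fast: 250 mm long (x), 126 mm wide (y), 45 mm high, floor 3 mm above the table; it is a bean shape whose two ends curve round towards -y, clear floor about 95 mm wide all along
- jar: bystander: stainless dressing jar with lid, 108 mm across, 110 mm high; origin under its centre
- spray: bystander: amber spray bottle with white pump, 46 mm across, 160 mm high; origin under its centre
- roll: bystander: red strapping roll standing on end, 58 mm across, 50 mm high; origin under its centre
- forceps: bystander: steel forceps 130 mm long lying in the tray's other compartment; origin under their middle

How it is judged (in metres and radians):
On the way, in this order (a step that is already met when the one before it is completed fails the run):
1. one of the syringes is squeezed between the fingers across its belly (((contact force between the fingers and supple above 2 N and distance between the grasp point and supple_belly below 0.03 m) or (contact force between the fingers and hard above 2 N and distance between the grasp point and hard_belly below 0.03 m))), for 0.1 s.
2. the supple syringe is lifted by its neck (contact force between the fingers and supple above 0.5 N and distance between the grasp point and supple_neck below 0.03 m and height (world z) of supple_neck above 0.045 m), for 0.1 s.
At the end, for the whole second after the job is handed in: The supple syringe lies in the tray's empty compartment, belly and nozzle tip inside its walls (belly centre under 30 mm, tip under 15 mm above the floor); the hard syringe's belly lies in the kidney dish (centre under 40 mm above its floor); both are at rest (x of supple_belly in the frame of tray_free between -0.09 and 0.09 m and y of supple_belly in the frame of tray_free between -0.02 and 0.02 m and z of supple_belly in the frame of tray_free between 0.015 and 0.03 m and x of supple_tip in the frame of tray_free between -0.09 and 0.09 m and y of supple_tip in the frame of tray_free between -0.032 and 0.032 m and z of supple_tip in the frame of tray_free below 0.015 m and x of hard_belly in the frame of dish_floor between -0.1 and 0.1 m and y of hard_belly in the frame of dish_floor between -0.06 and 0.06 m and z of hard_belly in the frame of dish_floor below 0.04 m and linear speed of each of supple, hard below 0.02 m/s); the robot touches nothing.
It fails at once if the supple syringe is dropped or thrown (moves faster than 0.8 m/s with no finger on it: a fall of over 30 mm) (linear speed of supple above 0.8 m/s and contact force between the fingers and supple below 0.01 N).
It fails at once if a bystander is moved more than 30 mm (distance of any of jar, spray, roll, forceps from where it was at the start of the episode above 0.03 m).
It also fails if it takes over 67 s, if anything falls off the work surface, if the arm or the gripper's body presses on something with over 40 N, if the wrist force passes 120 N, or if a joint passes its speed limit or range.

## Working session

There is one attempt and no reset: what is moved stays moved. The work goes in short steps, Python scripts to look and compute and a tool call to move; the robot and the scene stay as the last step left them, time stands still between calls to the robot, and variables do not carry over. Pictures are saved under pics/ and viewed, at most 10 in all, crops included, and the job is handed in when it is done.

Besides the shell and the picture viewer there is one more tool, called after "Call:" as a command line: name --argument value ..., lists and objects as JSON in quotes. move_arm: Moves the arm, as the interface text tells. Its arguments: {"type":"object","properties":{"commands":{"type":"array","items":{"type":"array"}}},"required":["commands"]}

```bash
mkdir -p pics; cat > h.py <<'E'
import numpy as np, cv2
from cell import env, read_camera, search_frame, cut_out
def save(p,n): cv2.imwrite(f'pics/{n}.png',p['image'][:,:,::-1])
def ray(p,uv):
    R=cv2.Rodrigues(np.array(p['rvec'],float))[0]; t=np.array(p['tvec'],float).ravel()
    d=R.T@np.array([(uv[0]-p['cx'])/p['fx'],(uv[1]-p['cy'])/p['fy'],1.]); return -R.T@t,d
def at_z(p,uv,z):
    o,d=ray(p,uv); return o+d*(z-o[2])/d[2]
def proj(p,X):
    K=np.array([[p['fx'],0,p['cx']],[0,p['fy'],p['cy']],[0,0,1.]])
    return cv2.projectPoints(np.array(X,float).reshape(-1,3),np.array(p['rvec'],float),np.array(p['tvec'],float),K,None)[0].reshape(-1,2)
E
python3 - <<'E'
from h import *
s=env.state(); print(s['eef_pos'],s['tcp_rot'],s['opening'],s['t'])
ims=[]
for c in ['scene','side']:
    p=read_camera(c); ims.append(p['image'])
    print(c,'cam at',ray(p,(0,0))[0].round())
    for n,z in [('place_left',23),('pad',0),('tray_free',3),('dish_floor',3),('jar',55),('spray',80),('roll',25),('forceps',5)]:
        for r in search_frame(n,p)[:3]: print(n,np.round(r['at']),round(r['confidence'],2),at_z(p,r['at'],z).round())
    save(p,c)
E
```

```text
[ 266.66799116 -565.20284238  404.17463837] [-3.14048943e+00 -1.17102464e-04  4.40767010e-01] 0.9997634515416901 0.0
scene cam at [ 913. -638.  754.]
place_left [240. 217.] 0.9 [511. -32.  23.]
pad [239. 216.] 0.7 [496. -12.   0.]
tray_free [165. 314.] 0.69 [ 505. -314.    3.]
dish_floor [310. 143.] 0.98 [528. 331.   3.]
dish_floor [159. 333.] 0.36 [ 523. -352.    3.]
jar [316. 281.] 0.97 [ 749. -142.   55.]
jar [161. 311.] 0.32 [ 523. -334.   55.]
spray [367. 188.] 0.88 [752. 134.  80.]
roll [328. 235.] 0.62 [713.   7.  25.]
forceps [159. 325.] 0.78 [ 511. -339.    5.]
forceps [310. 142.] 0.47 [526. 330.   5.]
side cam at [ 39. 616. 785.]
place_left [307. 249.] 0.8 [476.  20.  23.]
pad [309. 249.] 0.85 [487.   0.   0.]
pad [201. 316.] 0.43 [539. 295.   0.]
tray_free [373. 179.] 0.78 [ 512. -325.    3.]
dish_floor [203. 319.] 0.58 [529. 298.   3.]
jar [263. 166.] 0.73 [ 742. -124.   55.]
spray [177. 215.] 0.71 [741. 173.  80.]
roll [239. 202.] 0.88 [713.   4.  25.]
roll [381. 178.] 0.2 [ 485. -318.   25.]
```

View pics/scene.png

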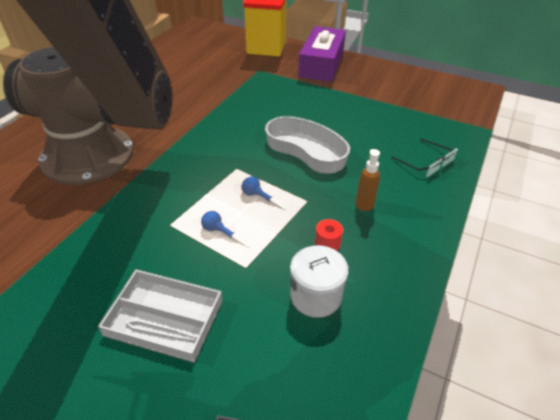

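View pics/side.png

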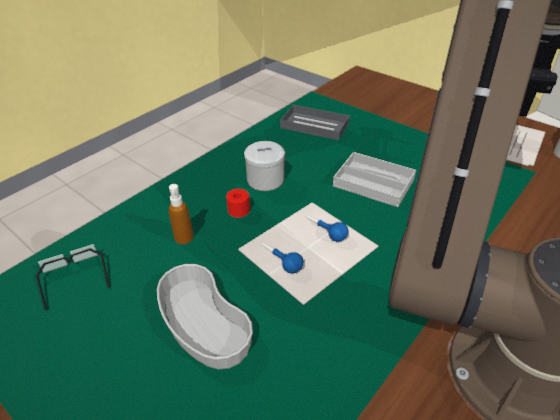

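The scene shows the syringe bellies at about (211,221) and (251,187), with nozzles pointing to +x. The tray is at (165,314), with the empty compartment on the pad side and the forceps in the other one. The dish is at (308,143), and the jar, roll and spray bottle stand at larger x. The side view agrees: bellies at (338,231) and (292,262).

```bash
python3 - <<'E'
from h import *
P={c:read_camera(c) for c in ['scene','side']}
bel={}
for c,p in P.items():
    hsv=cv2.cvtColor(p['image'],cv2.COLOR_RGB2HSV)
    m=cv2.inRange(hsv,(100,120,40),(125,255,255))
    n,l,st,ce=cv2.connectedComponentsWithStats(m)
    for i in range(1,n):
        if st[i,4]<150: continue
        mm=(l==i).astype(np.uint8); dt=cv2.distanceTransform(mm,cv2.DIST_L2,5)
        k=np.unravel_index(dt.argmax(),dt.shape); b=(k[1],k[0])
        far=max(np.argwhere(mm),key=lambda q:np.hypot(q[0]-b[1],q[1]-b[0]))
        B=at_z(p,b,23); N=at_z(p,far[::-1],12)
        print(c,b,dt.max().round(1),st[i],'belly',B.round(),'neckend',N.round(),'yaw',np.degrees(np.arctan2(*(N-B)[1::-1])).round(1))
    for n in ['tray_free','pad','dish_floor']:
        r=cut_out(n,p)[0]
        reg=r['region'].astype(np.uint8)
        c4,_=cv2.findContours(reg,cv2.RETR_EXTERNAL,cv2.CHAIN_APPROX_NONE); c4=max(c4,key=cv2.contourArea)
        z={'tray_free':33,'pad':0,'dish_floor':48}[n]
        W=np.array([at_z(p,q[0],z)[:2] for q in c4],np.float32)
        print(n,cv2.minAreaRect(W), 'q',r['confidence'])
big=np.hstack([cv2.resize(P['scene']['image'][260:370,85:235],None,fx=4,fy=4,interpolation=3)])
cv2.imwrite('pics/tray.png',big[:,:,::-1])
E
```

```text
scene (np.int64(252), np.int64(183)) 6.0 [244 176  25  22 188] belly [477.  84.  23.] neckend [531.  67.  12.] yaw -17.0
scene (np.int64(210), np.int64(218)) 6.4 [203 212  29  23 244] belly [452. -68.  23.] neckend [513. -78.  12.] yaw -8.8
tray_free ((515.3403930664062, -324.86883544921875), (197.381591796875, 151.17689514160156), 10.32736873626709) q 0.61
pad ((491.49078369140625, -1.00048828125), (250.7564697265625, 221.50973510742188), 82.78040313720703) q 0.73
dish_floor ((537.8547973632812, 279.092041015625), (173.70057678222656, 274.5737609863281), 78.643310546875) q 0.65
side (np.int64(338), np.int64(231)) 8.8 [318 220  30  21 344] belly [456. -73.  23.] neckend [519. -77.  12.] yaw -4.4
side (np.int64(292), np.int64(262)) 9.4 [273 249  30  24 391] belly [478.  75.  23.] neckend [542.  63.  12.] yaw -10.9
tray_free ((499.6492919921875, -299.8902587890625), (195.05517578125, 178.44366455078125), 10.362295150756836) q 0.85
pad ((493.04864501953125, -2.6154022216796875), (250.0751495361328, 221.68862915039062), 82.89044952392578) q 0.64
dish_floor ((518.31787109375, 308.03363037109375), (134.9043731689453, 272.231689453125), 77.87146759033203) q 0.88
```

Call:
move_arm --commands '[[[0.86, 0.9, 0], -0.36, 1], [[0.86, 0.9, 0], -0.36, 1], [[0.86, 0.9, 0], -0.36, 1], [[0.86, 0.9, 0], -0.36, 1], [[0.86, 0.9, 0], -0.36, 1], [[0.86, 0.9, 0], -0.36, 1], [[0.86, 0.9, 0], -0.36, 1], [[0.86, 0.9, 0], -0.36, 1], [[0.86, 0.9, 0], -0.36, 1], [[0, 0, 0], 0, 1], [[0, 0, 0], 0, 1]]'

```text
t: 2.22
eef_pos: [500.0, -320.8, 404.7]
tcp_rot: [3.141, 0.0, 0.185]
ft_force: [0.6, -0.0, 0.3]
opening: 1.0
grip_force: 0.0
```

```bash
python3 - <<'E'
from h import *
p=read_camera('wrist'); save(p,'w1')
print(ray(p,(p['cx'],p['cy'])), p['fx'],p['cx'],p['cy'], env.state()['joints'])
cc=proj(p,[[500+92*np.cos(.18)*a-68*np.sin(.18)*b,-320+92*np.sin(.18)*a+68*np.cos(.18)*b,33] for a,b in [(-1,-1),(1,-1),(1,1),(-1,1)]]); print(cc.round())
for n in ['tray_free','forceps']:
    for r in search_frame(n,p): print(n,r['at'],r['confidence'])
E
```

```text
(array([ 578.21386137, -306.13417444,  383.69627678]), array([-0.28023358, -0.05161696, -0.95854308])) 334.32672160053 280.3833282848575 213.33682915852177 [-6.83794063e-01  4.46573772e-01  1.63776325e+00 -3.49285446e-04
  1.05718697e+00  7.03677359e-01]
[[339. 270.]
 [349. 101.]
 [212. 100.]
 [220. 269.]]
tray_free [279.4, 174.0] 0.92
forceps [312.5, 170.7] 0.77
```

View pics/w1.png

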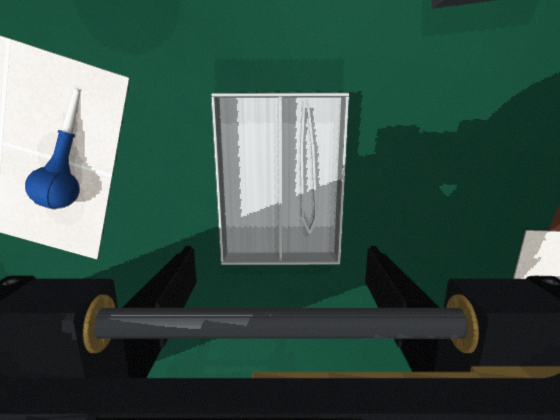

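The wrist view shows the tray rim corners at (212,94), (348,94), (341,265) and (221,264), with the divider at column 280. The left half (+y) is empty and the forceps lie in the right half. The right syringe's belly is at (52,187).

```bash
python3 - <<'E'
from h import *
p=read_camera('wrist')
W=np.array([at_z(p,q,33) for q in [(212.5,94),(348,94),(340.5,264.5),(221,264)]])[:,:2]; print(W.round(1))
TL,TR,BR,BL=W
print('L',np.linalg.norm(TL-BL),np.linalg.norm(TR-BR),'W',np.linalg.norm(TL-TR),np.linalg.norm(BL-BR))
a=(TL+TR-BL-BR)/2; print('yaw',np.arctan2(a[1],a[0])); c=W.mean(0); yaw=np.arctan2(a[1],a[0])
print('c',c,'free',c+33.5*np.array([-np.sin(yaw),np.cos(yaw)]))
print('free via divider', at_z(p,(250,165),33))
# right syringe
B=at_z(p,(52,187),23);N=at_z(p,(65,133),12);T=at_z(p,(79,88),3);print(B,N,T,np.arctan2(*(T-B)[1::-1]))
E
```

```text
[[ 583.  -238.7]
 [ 607.3 -370.5]
 [ 426.3 -405.9]
 [ 402.1 -271.1]]
L 183.79840501805847 184.35391399266703 W 134.05849435753956 136.98723237901012
yaw 0.18521418120562433
c [ 504.67101447 -321.57162434] free [ 498.5017531  -288.64458053]
free via divider [ 520.2762051  -286.13759932   33.        ]
[455.21985621 -74.92046     23.        ] [514.82835246 -82.28465901  12.        ] [563.69337406 -91.52404268   3.        ] -0.15188690012722358
```

Call:
move_arm --commands '[[[-0.163, 0.92, -0.39], -0.45, 1], [[-0.163, 0.92, -0.39], -0.45, 1], [[-0.163, 0.92, -0.39], -0.45, 1], [[-0.163, 0.92, -0.39], -0.45, 1], [[-0.163, 0.92, -0.39], -0.45, 1], [[-0.163, 0.92, -0.39], -0.45, 1], [[-0.163, 0.92, -0.39], -0.45, 1], [[-0.163, 0.92, -0.39], -0.45, 1], [[-0.163, 0.92, -0.39], -0.45, 1], [[0, 0, 0], 0, 1], [[0, 0, 0], 0, 1]]'

```text
t: 3.33
eef_pos: [454.7, -73.9, 299.3]
tcp_rot: [3.142, 0.001, -0.141]
ft_force: [-0.1, 0.2, 0.4]
opening: 1.0
grip_force: 0.0
```

```bash
python3 - <<'E'
from h import *
p=read_camera('wrist'); save(p,'w2')
print(env.state()['eef_pos'],env.state()['joints'].round(2) if hasattr(env.state()['joints'],'round') else '')
m=cv2.inRange(cv2.cvtColor(p['image'],cv2.COLOR_RGB2HSV),(100,120,40),(125,255,255))
n,l,st,ce=cv2.connectedComponentsWithStats(m)
for i in range(1,n):
    if st[i,4]<300: continue
    dt=cv2.distanceTransform((l==i).astype(np.uint8),cv2.DIST_L2,5);k=np.unravel_index(dt.argmax(),dt.shape)
    print(st[i],k[::-1],dt.max(),at_z(p,k[::-1],23).round(1), ce[i].round())
E
```

```text
[455.07135206 -74.56911351 299.70216084] [-0.31  0.42  2.06 -0.    0.66  1.41]
[ 250  135   60  110 3733] (np.int64(280), np.int64(215)) 28.172094 [456.8 -73.9  23. ] [279. 202.]
[  58  136   71  109 4287] (np.int64(93), np.int64(215)) 29.590698 [477.6  73.9  23. ] [ 92. 202.]
```

View pics/w2.png

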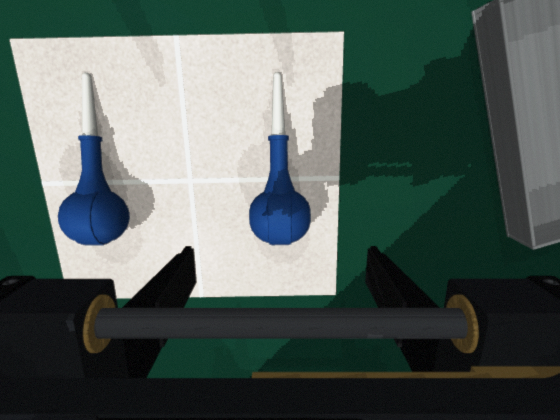

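The right belly is at (280,215) and the left one at (93,215). The tool is aligned and centred over the right one, so I descend and squeeze it.

Call:
move_arm --commands '[[[0.07, 0, -0.87], 0, 1], [[0, 0, -0.87], 0, 1], [[0, 0, -0.87], 0, 1], [[0, 0, -0.85], 0, 1], [[0, 0, 0], 0, 1], [[0, 0, 0], 0, 1], [[0, 0, 0], 0, -1], [[0, 0, 0], 0, -1], [[0, 0, 0], 0, -1], [[0, 0, 0], 0, -1], [[0, 0, 0], 0, -1], [[0, 0, 0], 0, -1], [[0, 0, 0], 0, -1], [[0, 0, 0], 0, -1], [[0, 0, 0], 0, -1], [[0, 0, 0], 0, -1]]'

```text
t: 4.72
eef_pos: [457.0, -73.8, 195.7]
tcp_rot: [3.141, -0.0, -0.142]
ft_force: [-0.3, 1.2, 3.1]
opening: 0.504
grip_force: 30.0
```

The opening of 47.9 mm shows that the right syringe is the hard one. I carry it straight to the dish.

Call:
move_arm --commands '[[[0, 0, 0.5], 0, -1], [[0, 0, 1], 0, -1], [[0, 0, 1], 0, -1], [[0, 0, 1], 0, -1], [[0.11, 0.94, 0.15], -0.06, -1], [[0.11, 0.94, 0.15], -0.06, -1], [[0.11, 0.94, 0.15], -0.06, -1], [[0.11, 0.94, 0.15], -0.06, -1], [[0.11, 0.94, 0.15], -0.06, -1], [[0.11, 0.94, 0.15], -0.06, -1], [[0.11, 0.94, 0.15], -0.06, -1], [[0.11, 0.94, 0.15], -0.06, -1], [[0.11, 0.94, 0.15], -0.06, -1], [[0.11, 0.94, 0.15], -0.06, -1], [[0.11, 0.94, 0.15], -0.06, -1], [[0.11, 0.94, 0.15], -0.06, -1], [[0.11, 0.94, 0.15], -0.06, -1], [[0, 0, 0], 0, -1], [[0, 0, 0], 0, -1]]'

```text
t: 6.3
eef_pos: [499.5, 293.8, 358.8]
tcp_rot: [3.141, 0.0, -0.203]
ft_force: [-1.4, -0.4, -1.0]
opening: 0.5
grip_force: 30.0
```

```bash
python3 - <<'E'
from h import *
p=read_camera('wrist')
print(env.state()['opening'])
r=cut_out('dish_floor',p)
print([(x['at'],x['confidence']) for x in r])
c4,_=cv2.findContours(r[0]['region'].astype(np.uint8),cv2.RETR_EXTERNAL,cv2.CHAIN_APPROX_NONE); c4=max(c4,key=cv2.contourArea)
W=np.array([at_z(p,q[0],45)[:2] for q in c4],np.float32); print(cv2.minAreaRect(W))
a=-.2
q=proj(p,[[528+x*np.cos(a)-y*np.sin(a),294+x*np.sin(a)+y*np.cos(a),z] for x,y,z in [(0,0,3),(-125,0,45),(125,0,45),(0,-63,45),(0,63,45)]]); print(q.round())
im=p['image'].copy()
for u,v in q: cv2.circle(im,(int(u),int(v)),3,(255,0,0),-1)
cv2.imwrite('pics/w3.png',im[:,:,::-1])
E
```

```text
0.4999018915708551
[([250.4, 128.7], 0.61)]
((547.9655151367188, 299.1568908691406), (134.56871032714844, 215.3315887451172), 77.29277801513672)
[[274. 168.]
 [274. 300.]
 [272.  15.]
 [345. 175.]
 [202. 175.]]
```

View pics/w3.png

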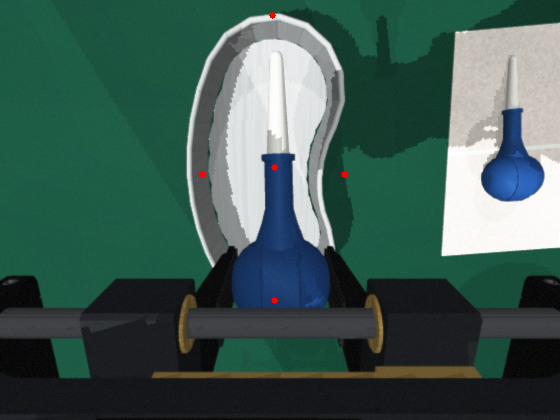

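The dish rim spans columns 188–322 at row 175 and its far end is at (272,14). The dish therefore sits about 15 mm further to +y than my marks. I shift to suit and lower the hard one.

Call:
move_arm --commands '[[[0.06, 0.17, -0.6], 0, -1], [[0.06, 0.17, -0.9], 0, -1], [[0.06, 0.17, -0.9], 0, -1], [[0.06, 0.17, -0.9], 0, -1], [[0, 0, -0.9], 0, -1], [[0, 0, -0.6], 0, -1], [[0, 0, -0.3], 0, -1], [[0, 0, 0], 0, -1], [[0, 0, 0], 0, -1], [[0, 0, 0], 0, 0.3], [[0, 0, 0], 0, 0.3], [[0, 0, 0], 0, 0.3], [[0, 0, 0], 0, 0.3], [[0, 0, 0], 0, 0.3], [[0, 0, 0.5], 0, 0.3], [[0, 0, 1], 0, 0.3], [[0, 0, 1], 0, 0.3], [[0, 0, 1], 0, 0.3], [[0, 0, 1], 0, 0.3]]'

```text
t: 7.98
eef_pos: [506.8, 313.1, 342.8]
tcp_rot: [3.142, 0.0, -0.205]
ft_force: [0.2, 0.7, -1.1]
opening: 0.648
grip_force: 0.0
```

Call:
move_arm --commands '[[[0.074, -0.911, -0.15], 0.09, 0.3], [[0.074, -0.911, -0.15], 0.09, 0.3], [[0.074, -0.911, -0.15], 0.09, 0.3], [[0.074, -0.911, -0.15], 0.09, 0.3], [[0.074, -0.911, -0.15], 0.09, 0.3], [[0.074, -0.911, -0.15], 0.09, 0.3], [[0.074, -0.911, -0.15], 0.09, 0.3], [[0.074, -0.911, -0.15], 0.09, 0.3], [[0.074, -0.911, -0.15], 0.09, 0.3], [[0, 0, 0], 0, 0.3], [[0, 0, 0], 0, 0.3]]'

```text
t: 8.9
eef_pos: [527.1, 66.1, 300.7]
tcp_rot: [3.142, 0.0, -0.142]
ft_force: [-0.1, 1.1, -0.2]
opening: 0.651
grip_force: 0.0
```

```bash
python3 - <<'E'
from h import *
print(env.state()['eef_pos'])
s=read_camera('side'); w=read_camera('wrist')
im=np.hstack([cv2.resize(s['image'][200:410,120:400],None,fx=1.4,fy=1.4),cv2.resize(w['image'][:,:],(392,294))])
cv2.imwrite('pics/c4.png',im[:,:,::-1])
for nm,p in [('side',s),('wrist',w)]:
    m=cv2.inRange(cv2.cvtColor(p['image'],cv2.COLOR_RGB2HSV),(100,120,40),(125,255,255))
    n,l,st,ce=cv2.connectedComponentsWithStats(m)
    for i in range(1,n):
        if st[i,4]<100: continue
        dt=cv2.distanceTransform((l==i).astype(np.uint8),cv2.DIST_L2,5);k=np.unravel_index(dt.argmax(),dt.shape)
        print(nm,st[i],k[::-1],at_z(p,k[::-1],23).round(1))
q=proj(w,[[478,74,23],[526.5,67.2,14],[538.4,65.5,12]]); print(q.round())
E
```

```text
[527.14339138  66.14868741 300.65684332]
side [273 249  30  24 390] (np.int64(292), np.int64(262)) [477.5  75.   23. ]
side [186 305  30  31 541] (np.int64(203), np.int64(324)) [507.9 314.6  23. ]
wrist [ 253  201   57  101 3282] (np.int64(281), np.int64(274)) [477.1  73.5  23. ]
wrist [  0 206  31  74 793] (np.int64(0), np.int64(262)) [520.9 305.3  23. ]
[[280. 273.]
 [280. 215.]
 [280. 200.]]
```

View pics/c4.png

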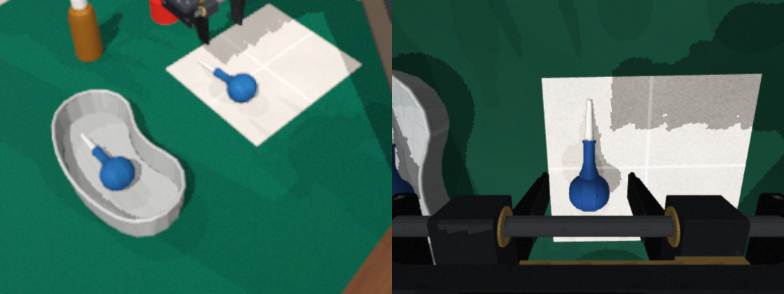

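The hard one lies in the dish at side-crop (115,172). The supple one is unmoved, with its belly at wrist (281,274) and its neck straight under the tool. I descend on the neck.

Call:
move_arm --commands '[[[-0.02, 0.03, -0.9], 0, 0.1], [[0, 0, -0.9], 0, 0.0], [[0, 0, -0.8], 0, 0.0], [[0, 0, -0.6], 0, 0.0], [[0, 0, -0.35], 0, 0.0], [[0, 0, 0], 0, 0.0], [[0, 0, 0], 0, 0.0], [[0, 0, 0], 0, -1], [[0, 0, 0], 0, -1], [[0, 0, 0], 0, -1], [[0, 0, 0], 0, -1], [[0, 0, 0], 0, -1], [[0, 0, 0], 0, -1], [[0, 0, 0], 0, -1], [[0, 0, 0], 0, -1], [[0, 0, 0], 0, -1], [[0, 0, 0], 0, -1]]'

```text
t: 10.42
eef_pos: [526.5, 68.1, 194.3]
tcp_rot: [3.142, -0.0, -0.14]
ft_force: [-0.1, -0.5, 4.9]
opening: 0.142
grip_force: 33.5
```

Call:
move_arm --commands '[[[0, 0, 0.3], 0, -1], [[0, 0, 0.7], 0, -1], [[0, 0, 1], 0, -1], [[0, 0, 1], 0, -1], [[-0.056, -0.7, 0.5], 0.2, -1], [[-0.056, -0.9, 0.2], 0.32, -1], [[-0.056, -0.93, 0], 0.32, -1], [[-0.056, -0.93, 0], 0.32, -1], [[-0.056, -0.93, 0], 0.32, -1], [[-0.056, -0.93, 0], 0.32, -1], [[-0.056, -0.93, 0], 0.32, -1], [[-0.056, -0.93, 0], 0.32, -1], [[-0.056, -0.93, 0], 0.32, -1], [[-0.056, -0.93, 0], 0.32, -1], [[-0.056, -0.93, 0], 0.32, -1], [[-0.056, -0.93, 0], 0.32, -1], [[-0.056, -0.93, 0], 0.32, -1], [[0, 0, 0], 0, -1], [[0, 0, 0], 0, -1]]'

```text
t: 12.0
eef_pos: [504.2, -287.8, 305.2]
tcp_rot: [-3.141, 0.0, 0.181]
ft_force: [0.5, 0.9, -0.5]
opening: 0.141
grip_force: 33.4
```

```bash
python3 - <<'E'
from h import *
s=env.state();print(s['eef_pos'],s['tcp_rot'],s['opening'])
w=read_camera('wrist'); d=read_camera('side')
cv2.imwrite('pics/c5.png',np.hstack([w['image'],cv2.resize(d['image'][80:220,300:460],(480,420))])[:,:,::-1][:, :].copy())
im=cv2.imread('pics/c5.png'); cv2.imwrite('pics/c5.png',cv2.resize(im,None,fx=.76,fy=.76))
a=.185;F=np.array([498.5,-288.6])
for x,y,z in [(-92,-33.5,33),(92,-33.5,33),(92,33.5,33),(-92,33.5,33)]:
    print((x,y),proj(w,[F[0]+x*np.cos(a)-y*np.sin(a),F[1]+x*np.sin(a)+y*np.cos(a),z]).round(1))
E
```

```text
[ 504.15505895 -287.78629899  305.21105844] [-3.14138973e+00  2.75673620e-04  1.80846309e-01] 0.14061412242410215
(-92, -33.5) [[319.3 326.1]]
(92, -33.5) [[327. 104.]]
(92, 33.5) [[233.2 104.3]]
(-92, 33.5) [[242.4 326.3]]
```

View pics/c5.png

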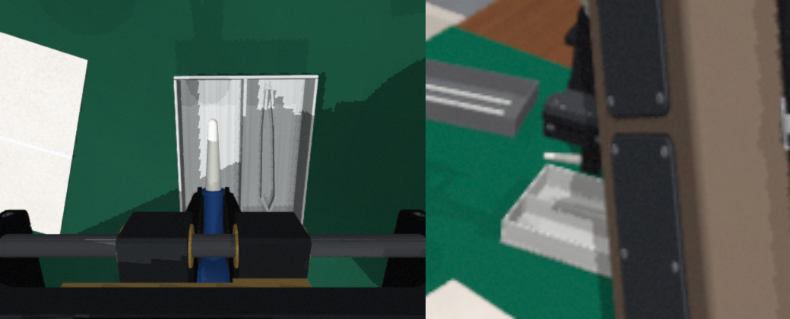

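The rim's top corners appear at about (230,100) and (321,100) in full-size pixels, so the compartment is about 3 mm further to +y than estimated. I correct, go lower and check close up.

Call:
move_arm --commands '[[[0, 0.08, -0.6], 0.05, -1], [[0, 0, -0.8], 0, -1], [[0, 0, -0.5], 0, -1], [[0, 0, 0], 0, -1], [[0, 0, 0], 0, -1]]'

```text
t: 12.52
eef_pos: [504.9, -283.5, 248.1]
tcp_rot: [-3.141, 0.001, 0.188]
ft_force: [0.1, -0.5, -0.8]
opening: 0.144
grip_force: 33.4
```

```bash
python3 - <<'E'
from h import *
s=env.state();print(s['eef_pos'],s['tcp_rot'])
w=read_camera('wrist')
im=w['image'][60:330,200:360].copy()
cv2.imwrite('pics/c6.png',cv2.resize(im,None,fx=2.2,fy=2.2,interpolation=cv2.INTER_CUBIC)[:,:,::-1])
g=cv2.cvtColor(w['image'],cv2.COLOR_RGB2GRAY).astype(int)
a=.185;F=np.array([498.5,-288.6])
for x,y,z in [(92,-33.5,33),(92,33.5,33),(0,-33.5,33),(0,33.5,33),(66,0,9)]:
    print((x,y),proj(w,[F[0]+x*np.cos(a)-y*np.sin(a),F[1]+x*np.sin(a)+y*np.cos(a),z]).round(1))
E
```

```text
[ 504.85391176 -283.48272831  248.09421084] [-3.14054602e+00  1.00821971e-03  1.88229619e-01]
(92, -33.5) [[349.5 104.1]]
(92, 33.5) [[228.  103.5]]
(0, -33.5) [[340.3 257.6]]
(0, 33.5) [[234.  257.1]]
(66, 0) [[287.5 147.4]]
```

View pics/c6.png

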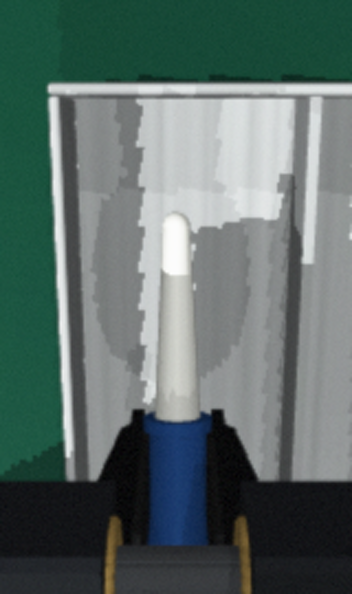

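The compartment runs from inner column about 228 to 337–344, against 280 for the tool, so I move 1.5 mm toward −y and lower it in. The syringe is straight.

Call:
move_arm --commands '[[[0.03, -0.05, -0.5], 0, -1], [[0, 0, -0.4], 0, -1], [[0, 0, -0.3], 0, -1], [[0, 0, -0.2], 0, -1], [[0, 0, -0.13], 0, -1], [[0, 0, -0.08], 0, -1], [[0, 0, 0], 0, -1], [[0, 0, 0], 0, -1], [[0, 0, 0], 0, -1]]'

```text
t: 13.32
eef_pos: [505.6, -286.0, 200.2]
tcp_rot: [3.141, -0.0, 0.187]
ft_force: [0.2, -0.2, -1.0]
opening: 0.14
grip_force: 33.4
```

Call:
move_arm --commands '[[[0, 0, -0.05], 0, -1], [[0, 0, -0.04], 0, -1], [[0, 0, 0], 0, -1], [[0, 0, 0], 0, -1]]'

```text
t: 13.65
eef_pos: [505.6, -286.0, 197.4]
tcp_rot: [3.141, -0.0, 0.187]
ft_force: [0.3, 0.4, 1.1]
opening: 0.143
grip_force: 33.4
```

Light contact, so I open slightly and rise straight up.

Call:
move_arm --commands '[[[0, 0, 0], 0, -0.65], [[0, 0, 0], 0, -0.55], [[0, 0, 0], 0, -0.45], [[0, 0, 0], 0, -0.45], [[0, 0, 0], 0, -0.45], [[0, 0, 0], 0, -0.45], [[0, 0, 0.3], 0, -0.45], [[0, 0, 0.5], 0, -0.45], [[0, 0, 0.7], 0, -0.45], [[0, 0, 1], 0, -0.45], [[0, 0, 1], 0, -0.45], [[0, 0, 1], 0, -0.45], [[-0.5, 0, 1], 0, -0.45], [[-0.5, 0, 1], 0, -0.45], [[-0.5, 0, 0], 0, -0.45], [[0, 0, 0], 0, -0.45], [[0, 0, 0], 0, -0.45]]'

```text
t: 15.07
eef_pos: [460.1, -285.8, 392.9]
tcp_rot: [3.141, -0.001, 0.186]
ft_force: [0.7, 1.1, 0.7]
opening: 0.276
grip_force: 0.0
```

```bash
python3 - <<'E'
from h import *
w=read_camera('wrist'); s=read_camera('scene')
a=.185;F=np.array([498.5,-288.6]);R=np.array([[np.cos(a),np.sin(a)],[-np.sin(a),np.cos(a)]])
for nm,p in [('wrist',w),('scene',s)]:
    m=cv2.inRange(cv2.cvtColor(p['image'],cv2.COLOR_RGB2HSV),(100,120,40),(125,255,255))
    n,l,st,ce=cv2.connectedComponentsWithStats(m)
    for i in range(1,n):
        if st[i,4]<60: continue
        dt=cv2.distanceTransform((l==i).astype(np.uint8),cv2.DIST_L2,5);k=np.unravel_index(dt.argmax(),dt.shape)
        X=at_z(p,k[::-1],26); print(nm,st[i],k[::-1],X.round(1),'in tray',(R@(X[:2]-F)).round(1))
im=np.hstack([cv2.resize(w['image'],(440,330)),cv2.resize(s['image'][120:360,80:340],(357,330))])
cv2.imwrite('pics/c7.png',im[:,:,::-1])
E
```

```text
wrist [ 266  137   46   82 2133] (np.int64(288), np.int64(197)) [ 456.9 -294.6   26. ] in tray [-42.    1.8]
scene [295 130  25  20 219] (np.int64(303), np.int64(137)) [509.1 318.3  26. ] in tray [122.1 594.6]
scene [138 279  41  25 573] (np.int64(149), np.int64(291)) [ 458.3 -295.5   26. ] in tray [-40.8   0.6]
```

View pics/c7.png

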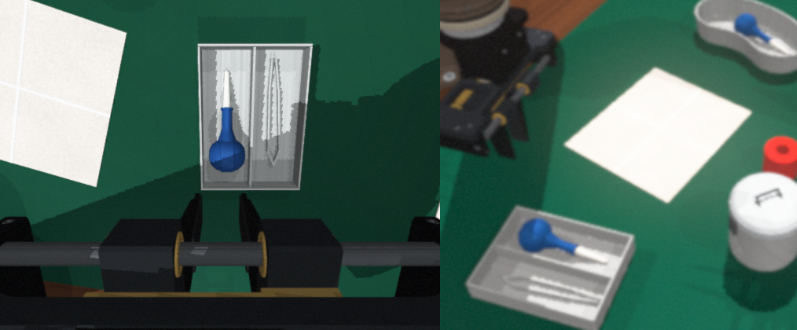

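The supple syringe lies flat in the empty compartment, with its belly at wrist (227,155) and its tip at (226,70). The hard one is in the dish, and the bystanders are undisturbed. Handing in.

```bash
python3 -c "
from cell import env
print(env.job_done())"
```

```text
the job is handed in; nothing more can be done
None
```

I handed the job in at about 15 s: the right-hand syringe was the hard one and now lies in the kidney dish, the supple one lies in the tray's empty compartment, and the final pictures show nothing else disturbed; no verdict was returned.

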